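# Put the clean magnet core back into the spice mill's magnet trap

### The arm

A 6-joint arm with a two-finger parallel gripper is mounted at the origin on the work surface. World frame = base frame: x ahead of the robot, y to its left, z up, the work surface at z = 0. Lengths are in m, angles in degrees, forces in N, time in s.
With the tool pointing down it reaches from about 0.375 to 0.9 m from the base axis. Payload 3.1 kg.
Tool frame: the origin (TCP) lies at the very end of the fingers, on their centre line; the grasp point (between the pads) lies 19 mm behind it; z points along the fingers, y is the direction in which the jaws open and shut (so a half turn about z gives the same grasp; the last joint's range is limited). The gripper opens to 87 mm and grips with 3 to 60 N. Pads are 19 mm wide; open, the fingers measure 117 mm over their backs; the gripper's body (75 mm by 190 mm) begins 51 mm behind the grasp point.
Start: joints at [57.095, 30.224, 82.088, -0, 67.689, -10.227], TCP at [0.241, 0.577, 0.223] pointing down, gripper open.
Joint ranges: [-176.69, 176.69], [-43.24, 126.21], [12.49, 139.97], [-82, 262], [0, 151.66], [-163.58, 163.58]. Speed limits (degrees/s): [159.86, 159.86, 180, 180, 180, 180].

### API

Orientations are given as a 3x3 rotation matrix whose columns are the frame's x, y, z axes.
In Python, from rig import read_state, capture, hand_in gives the robot as it stands. The module is installed in compiled form; this text tells all that it offers.
- The arm moves only by the tool move_arm, never from a script. Its arguments are lists of equal length, an entry for each row: "linear": the shift along the tool's x, y, z in cm, a list of three; "angular": the turn, a rotation vector about the tool's x, y, z in rad, a list of three; "fingers": the gripper command: -1 is fully open, 1 is shut, values between are in proportion. In form: {"linear": [[tx, ty, tz], ...], "angular": [[wx, wy, wz], ...], "fingers": [fingers, ...]}. A call has 1 to 12 rows; each row is the pose to reach, as a shift and turn from the pose measured when the call began, along the tool's axes at that moment; what a row does not reach only later rows make up. A row lasts 1/12 s, in which the tool goes at most 41.7 mm and 7.16 degrees, less where a joint would pass 70% of its speed; a pose out of reach is approached as far as the arm can. A call with a gripper value outside its range is refused whole. The fingers move at their own pace and stop on an object; the grip force is fixed at half the most. Time passes only in rows, so rows that repeat a pose let the fingers close. It gives the time, the measured TCP pose, the force and the opening at its end, in the units of the state.
- read_state(): the state, without advancing time (a new reading comes with each control period).
- capture(name): name is "side" or "top"; returns a dict with "color" (384x512x3 uint8, red, green, blue), "fx", "fy", "cx", "cy" (pixels), "k1" (the pictures are not rectified: a ray, as slopes to the right and down, at radius r is drawn at 1 + k1 r^2 times it, then the intrinsics apply), "view" (4x4, takes a point from world to camera coordinates). Camera axes: x right, y down, z forward; pixel columns grow to the right and rows downward; lengths in m; the calibration is good to about 2 mm. A picture is of the moment at which its call begins. There is no depth.
- hand_in(): hands the job in, once; it reports no verdict.
The state is a dict: "time_s": time; "joint_positions": joint angles; "qvel": joint speeds; "tau": joint torques, N m; "position": TCP position; "tcp_rot": TCP orientation; "force": force on the tool from outside, world axes, zero at the start; "moment": the same for the moment, N m; "opening": opening from 0.0 (shut) to 1.0 (fully open).
Only numpy, scipy, OpenCV 4.12 (cv2) and the standard library are available. Lean on these libraries where they do the work, as an engineer would, in place of code of your own. Each camera call takes 0.05 s, during which the arm holds its last target. There are 200 camera calls.

### The job

The spice mill's magnet trap needs its clean magnet core back: loosen the wing nut, swing the eyebolt out of the slotted lug and lift the hinged cover right open. Then take the red-headed core that leans in the steel tumbler and push it down into the empty sleeve, firmly but without ramming it, until it is fully home, with its flange down on the sleeve plate. Leave the cover open and do not knock over the two spice jars.

Things in the scene. Friction and masses are not known exactly. Their poses are not given: they have to be found in the camera images.
- trap: The magnet trap, fixed to the table: stainless casing 170 (x) by 120 (y) by 146 mm high, a blue-capped pipe stub on each x end (out to 119 mm). Origin: centre of its underside, z up. Own +y side: cover hinge; own -y side: eyebolt. Under the cover three 42 mm sleeve plates lie in a row at x = -42, 0, +42 mm; two hold red-headed cores (heads 35 mm above the plates), one, which varies, is empty.
- nut (a joint): Brass wing nut on the eyebolt: 0 to 0.3 when tight, grows as it is turned anticlockwise seen from above, end stop at 2.8 rad. About 0.08 N m turns it. While it is below about 1.15 rad its seat keeps the bolt in the lug; loosened means more than 1.2 rad.
- nut_wings (a point): Middle of the wing nut, on its axis, half-way up the wings (height 220 mm with the bolt upright). Own z: nut axis; own x: where the wings point. Wings: span 54 mm, 8 mm thick, from 11 mm below to 11 mm above this point. Hub 18 mm across from 8 to 22 mm below, washer down to 25 mm below, lug 27 mm below. The cover's flat top begins 34 mm to the trap's +y, 24 mm below this point.
- bolt (a joint): Eyebolt carrying the nut: 0 upright in the lug's slot, grows as it swings out to the trap's own -y about a pin along the trap's x, 98 mm to -y of the trap's centre, 75 mm above the table (nut's middle 145 mm from the pin). Beyond about 0.3 rad it falls by itself to its stop at 2.0 rad, pointing out and a little down. Swung clear means more than 0.6 rad.
- cover (a joint): Trap's hinged cover, a skirted steel lid 174 by 128 by 44 mm, 0.35 kg: 0 closed, grows as its free -y edge lifts and swings over to the trap's +y. Slight hinge friction; it falls shut if let go below about 0.9 rad, and past about 1.4 rad falls on open; stop at 1.95 rad. The nut holds it shut while the bolt stands in the lug. Open means more than 1.4 rad.
- cover_hinge (a point): Middle of the cover's hinge line (fixed; the line runs along the trap's x), 66 mm to +y of the trap's centre, 150 mm above the table.
- cover_lug (a point): Centre of the cover's slotted lug, also its lifting tab: a dark steel fork 37 mm wide (x), 10 mm thick, standing 51 mm out from the cover's -y edge; slot 13 mm wide, open outward. Closed, it lies 157.5 mm to -y of the hinge line and 39 mm above it, at height 189 mm; the fork reaches 23.5 mm farther out. Clear air beside and under it once the bolt is away. Moves with the cover.
- sleeve_mouth (a point): Centre of the open mouth of the empty sleeve in its aluminium plate, 150 mm above the table, axes of the trap. Bore 18 mm across, 126 mm deep, 1 mm chamfer at the mouth. A spring ball in the bore, 78 mm down, grips the rod: the nose slides freely for about 70 mm, then must be pressed the rest of the way with 6 to 15 N; over 60 N is ramming. The core stays where left.
- core_center (a point): Middle of the loose magnet core (155 mm long, 0.24 kg). Own z runs from its flat nose (2 mm bevel) to its head: rod 16 mm across, 120 mm long, then a flange 28 mm across, 5 mm thick, then a red head 18 mm across, 30 mm long. Flange underside 42.5 mm, head top 77.5 mm from this point. Starts leaning about 32 degrees in the tumbler, head out over its rim. Fully home, this point is 42.5 mm below the mouth.
- tumbler: Steel tumbler, fixed to the table, 74 mm outer diameter at the rim and 90 mm high, in which the core leans towards the tumbler's own -x. Origin: centre of its underside.
- paprika_mid (a point): Middle of the dark red spice jar, 68 mm diameter, 110 mm tall, half-way up. Leave it standing.
- turmeric_mid (a point): Middle of the yellow spice jar, 68 mm diameter, 110 mm tall, half-way up. Leave it standing.
Things that resemble listed ones, but are neither listed nor needed, are in the scene too. There is more than one size of the part that bears core_center; the job needs the largest.

How it is judged (in metres and radians):
On the way, in this order (a step that is already met when the one before it is completed fails the run):
1. the wing nut is loosened: turned anticlockwise past 1.2 rad (value of joint nut above 1.2 rad), for 0.2 s.
2. the eyebolt is swung out of the lug, more than 0.6 rad (value of joint bolt above 0.6 rad), for 0.2 s.
3. the cover is open more than 1.4 rad (value of joint cover above 1.4 rad), for 0.2 s.
4. the core's nose is at least 40 mm down the empty sleeve (z of core_center in the frame of sleeve_mouth below 0.0375 m and horizontal distance between core_center and sleeve_mouth below 0.008 m), for 0.1 s.
At the end, for the whole second after the job is handed in: The wing nut is still loose (over 1.2 rad), the eyebolt swung clear (over 0.6 rad), the cover open (over 1.4 rad), and the core stands at rest fully home in the empty sleeve: its flange within 3 mm of the sleeve plate, within 4 mm of the sleeve's axis and within 4 degrees of upright, released (value of joint nut above 1.2 rad and value of joint bolt above 0.6 rad and value of joint cover above 1.4 rad and z of core_center in the frame of sleeve_mouth between -0.047 and -0.0395 m and horizontal distance between core_center and sleeve_mouth below 0.004 m and angle between core_center's own z axis and vertical below 0.07 rad and linear speed of core below 0.02 m/s); the robot touches nothing.
It fails at once if the paprika jar is knocked over or shoved more than 4 cm (angle between paprika_mid's own z axis and vertical above 0.5 rad or distance of paprika_mid from where it was at the start of the episode above 0.04 m).
It fails at once if the turmeric jar is knocked over or shoved more than 4 cm (angle between turmeric_mid's own z axis and vertical above 0.5 rad or distance of turmeric_mid from where it was at the start of the episode above 0.04 m).
It fails at once if the core is rammed: pressed on the sleeve with over 60 N (contact force between core and sleeve above 60 N).
It also fails if it takes over 72 s, if anything falls off the work surface, if the arm or the gripper's body presses on something with over 40 N, if the wrist force passes 120 N, or if a joint passes its speed limit or range.

## Working session

There is one attempt and no reset: what is moved stays moved. The work goes in short steps, Python scripts to look and compute and a tool call to move; the robot and the scene stay as the last step left them, time stands still between calls to the robot, and variables do not carry over. Pictures are saved under pics/ and viewed, about 8 in all and at most 12, crops included, and the job is handed in when it is done.

Besides the shell and the picture viewer there is one more tool, called after ">>>" as a command line: name --argument value ..., lists and objects as JSON in quotes. move_arm: Moves the arm, as the interface text tells. Its arguments: {"type":"object","properties":{"linear":{"type":"array"},"angular":{"type":"array"},"fingers":{"type":"array"}},"required":["linear","angular","fingers"]}

```bash
mkdir -p pics; cat > h.py <<'E'
import numpy as np, cv2
from rig import read_state, capture
def save(name,fn):
    c=capture(name); cv2.imwrite('pics/'+fn,c['color'][:,:,::-1]); np.save('pics/'+fn+'.npy',c,allow_pickle=True); return c
def load(fn): return np.load('pics/'+fn+'.npy',allow_pickle=True).item()
def ray(c,u,v):
    K=np.array([[c['fx'],0,c['cx']],[0,c['fy'],c['cy']],[0,0,1]])
    p=cv2.undistortPoints(np.array([[[u,v]]],float),K,np.array([c['k1'],0,0,0.]))[0,0]
    V=np.array(c['view']);R=V[:3,:3];t=V[:3,3]
    return -R.T@t, R.T@np.array([p[0],p[1],1])
def onz(c,u,v,z):
    o,d=ray(c,u,v); return o+d*(z-o[2])/d[2]
def proj(c,P):
    V=np.array(c['view']);q=V[:3,:3]@np.array(P)+V[:3,3];x,y=q[:2]/q[2];s=1+c['k1']*(x*x+y*y)
    return np.array([c['fx']*x*s+c['cx'],c['fy']*y*s+c['cy']])
def tri(c1,p1,c2,p2):
    o1,d1=ray(c1,*p1);o2,d2=ray(c2,*p2)
    s=np.linalg.lstsq(np.c_[d1,-d2],o2-o1,rcond=None)[0]
    a=o1+s[0]*d1;b=o2+s[1]*d2
    return (a+b)/2,np.linalg.norm(a-b)
E
python3 - <<'E'
from h import *
a=save('top','t0.png');b=save('side','s0.png')
im=np.vstack([cv2.imread('pics/t0.png'),cv2.imread('pics/s0.png')])
for c in(a,b):
    V=np.array(c['view']);print(c['fx'],c['cx'],c['cy'],c['k1'],-V[:3,:3].T@V[:3,3],V[:3,:3].round(2).tolist())
s=read_state();print(s)
E
```

```text
352.867814791206 254.97377269340046 193.2646281658495 0.02117267889504654 [ 0.46079107 -0.11119504  0.92395503] [[0.07, -1.0, -0.0], [-0.97, -0.07, -0.22], [0.22, 0.02, -0.97]]
432.96799980154384 253.79708507260543 194.50369947368458 -0.09589396925767661 [ 0.35901735 -0.93020004  0.89121565] [[0.95, -0.31, -0.0], [-0.2, -0.63, -0.75], [0.23, 0.71, -0.66]]
{'time_s': 0.1, 'joint_positions': array([ 5.70943737e+01,  3.02729729e+01,  8.21494071e+01, -1.19735951e-03,
        6.76885398e+01, -1.02279925e+01]), 'qvel': array([-0.05821961, -0.18722413, -0.11964033, -0.04748363,  0.01543736,
       -0.00884121]), 'tau': array([ 1.45702330e-05, -4.40986562e+01, -1.77151912e+01,  6.34940621e-02,
        5.33860736e-02, -5.69791519e-05]), 'position': array([0.24058816, 0.57612496, 0.22167462]), 'tcp_rot': array([[-9.22691561e-01,  3.85537560e-01, -1.03546838e-03],
       [ 3.85538814e-01,  9.22690168e-01, -1.63583364e-03],
       [ 3.24741178e-04, -1.90858315e-03, -9.99998126e-01]]), 'force': array([-0.23364732,  0.16426596,  0.04673196]), 'moment': array([-0.02149384,  0.0126382 ,  0.00526338]), 'opening': 1.0027413503048204}
```

View pics/t0.png

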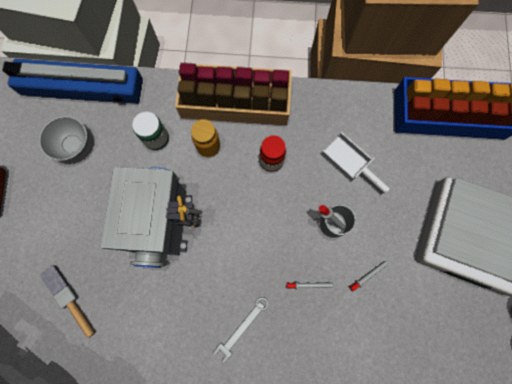

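View pics/s0.png

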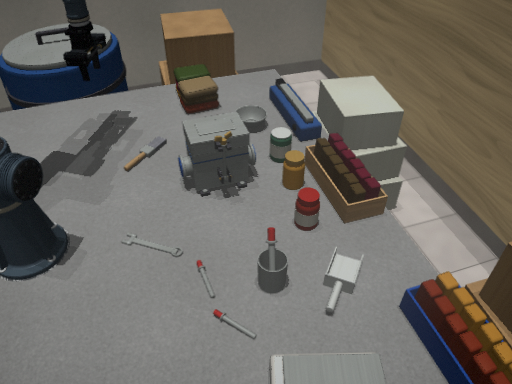

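Top view: the trap is at about (145,210) with its bolt facing right (world -y). The wing nut is near (183,210), the tumbler and core at (337,221), the paprika jar at (272,152) and the turmeric jar at (205,138). Next I'll enlarge crops of the trap and the tumbler.

```bash
python3 - <<'E'
from h import *
a=cv2.imread('pics/t0.png');b=cv2.imread('pics/s0.png')
r=lambda i,x,y,w,h,k:cv2.resize(i[y:y+h,x:x+w],None,fx=k,fy=k,interpolation=cv2.INTER_CUBIC)
A=r(a,95,155,115,120,3.4);B=r(b,172,105,95,100,4);C=r(a,300,190,70,55,5.0);D=r(b,240,220,70,80,5.0)
H=600;cv=np.zeros((600,800,3),np.uint8)
cv[:408,:391]=A[:408,:391];cv[:400,400:780]=B
cv2.imwrite('pics/c0.png',cv)
cv=np.zeros((400,720,3),np.uint8);cv[:275,:350]=C;cv[:400,360:710]=D
cv2.imwrite('pics/c1.png',cv)
E
```

```text
(no output)
```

View pics/c0.png

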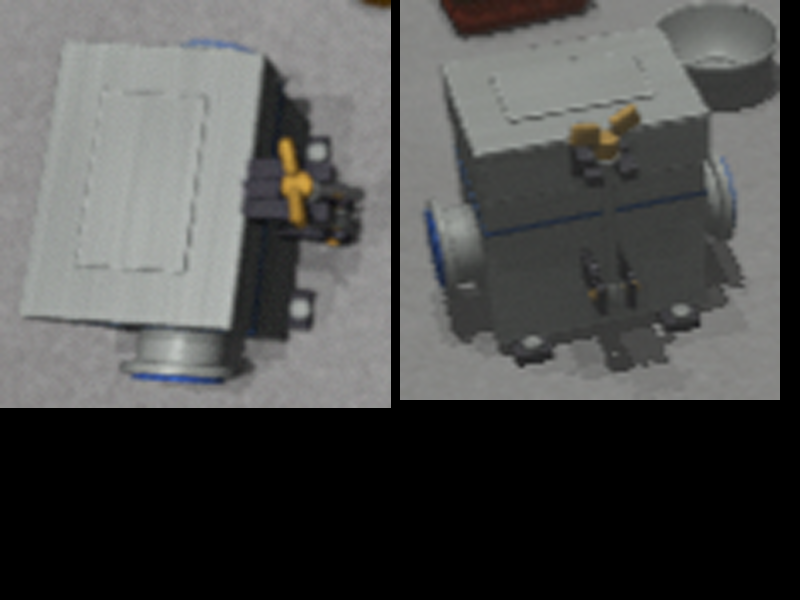

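View pics/c1.png

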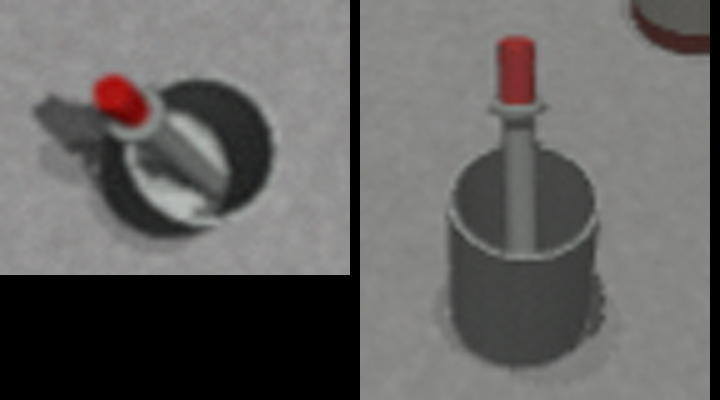

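The crops show the cover top as a clean quadrilateral, the wing nut at top-crop (297,185) with its wings nearly along world x, and the core's red head above the tumbler rim. Next I'll turn these into positions.

```bash
python3 - <<'E'
from h import *
T=load('t0.png');S=load('s0.png')
t=lambda x,y:(95+(x+.5)/3.4-.5,155+(y+.5)/3.4-.5)
s=lambda x,y:(172+(x-400+.5)/4-.5,105+(y+.5)/4-.5)
ct=[t(66,42),t(265,52),t(235,328),t(22,315)]
cs=[s(445,65),s(662,30),s(708,113),s(470,155)]
P=[onz(T,*p,.196) for p in ct];Q=[onz(S,*p,.196) for p in cs]
for n,p in(('top',P),('side',Q)):
    p=np.array(p);print(n,p.round(4).tolist(),'c',p.mean(0).round(4),[np.linalg.norm(p[i]-p[(i+1)%4]).round(4) for i in range(4)])
    for i in range(4):
        d=p[(i+1)%4]-p[i];print(np.degrees(np.arctan2(d[1],d[0])).round(1),end=' ')
    print()
# nut: brass mask
for n,c in(('top',T),('side',S)):
    h=cv2.cvtColor(c['color'],cv2.COLOR_RGB2HSV)
    m=((h[...,0]>12)&(h[...,0]<30)&(h[...,1]>140)&(h[...,2]>90)).astype(np.uint8)
    nn,l,st,ce=cv2.connectedComponentsWithStats(m)
    for i in range(1,nn):
        if st[i,4]>6: print(n,'brass',st[i],ce[i].round(1),onz(c,*ce[i],.22).round(4))
    m=(((h[...,0]<6)|(h[...,0]>174))&(h[...,1]>150)&(h[...,2]>90)).astype(np.uint8)
    nn,l,st,ce=cv2.connectedComponentsWithStats(m)
    for i in range(1,nn):
        if st[i,4]>12: 
            yx=np.argwhere(l==i)
            w,v=np.linalg.eigh(np.cov(yx.T)) if len(yx)>3 else (0,0)
            print(n,'red',st[i],ce[i].round(1))
print('wings',onz(T,*t(287,143),.231)[:2],onz(T,*t(302,222),.231)[:2],onz(T,*t(297,185),.22)[:2])
tt=lambda x,y:(300+(x+.5)/5-.5,190+(y+.5)/5-.5)
ss=lambda x,y:(240+(x-360+.5)/5-.5,220+(y+.5)/5-.5)
f=lambda a,b:print('tri',*tri(T,tt(*a),S,ss(*b)))
f((108,92),(518,42)) # head top
f((138,117),(518,105)) #flange
# tumbler rim ellipses extents
print('rim',onz(T,*tt(187,158),.09),onz(S,*ss(523,201),.09))
print('jars')
E
```

```text
top [[0.6643, 0.2068, 0.196], [0.6668, 0.081, 0.196], [0.4943, 0.0775, 0.196], [0.4932, 0.2053, 0.196]] c [0.5797 0.1427 0.196 ] [np.float64(0.1258), np.float64(0.1725), np.float64(0.1278), np.float64(0.1711)]
-88.9 -178.8 90.5 0.5 
side [[0.4962, 0.2015, 0.196], [0.666, 0.1993, 0.196], [0.6655, 0.0775, 0.196], [0.491, 0.0786, 0.196]] c [0.5797 0.1392 0.196 ] [np.float64(0.1698), np.float64(0.1218), np.float64(0.1745), np.float64(0.1231)]
-0.7 -90.2 179.7 87.6 
top brass [433  79  37  14 401] [451.1  85.6] [ 0.8937 -0.5093  0.22  ]
top brass [414  80  18  13 213] [422.5  86.2] [ 0.8883 -0.4476  0.22  ]
top brass [472  81  19  13 195] [481.   86.9] [ 0.8947 -0.5729  0.22  ]
top brass [492  84  20  13 209] [501.3  89.5] [ 0.8911 -0.6158  0.22  ]
top brass [191 119  27  29 531] [203.3 132.8] [0.7465 0.0196 0.22  ]
top brass [177 196  10  25 131] [181.1 207.8] [0.5818 0.0478 0.22  ]
top red [414  97  16  12 112] [421.5 102.5]
top red [434  98  15  12 105] [441.  103.4]
top red [453 100  16  12  96] [460.6 105.7]
top red [472 101  16  12 113] [479.6 106.2]
top red [492 103  16  12 126] [4
[... 575 characters left out ...]
3   6  12] [510.3 365.5] [ 0.8676 -0.7528  0.22  ]
side red [299 188  20  14 233] [308.4 194.5]
side red [298 203  20   7  47] [306.6 207.1]
side red [268 228   6  13  62] [271.  233.6]
side red [197 261   5   5  16] [198.8 263. ]
side red [423 280  19  16 135] [431.7 287.9]
side red [435 297  14   8  52] [440.9 300.8]
side red [214 310   8   7  33] [217.2 312.9]
side red [451 315   9   7  15] [454.7 317.9]
wings [0.60216677 0.0519495 ] [0.5559919  0.03760803] [0.57938165 0.04554175]
tri [ 0.61912671 -0.25007792  0.13856371] 0.0022611197585646623
tri [ 0.6131747  -0.26849766  0.11484001] 0.002469273111728627
rim [ 0.59846869 -0.2968112   0.09      ] [ 0.60429016 -0.30639877  0.09      ]
jars
```

```bash
cat >> h.py <<'E'
from scipy.spatial.transform import Rotation as Ro
def down(yaw): # tool z down, tool y at yaw (deg)
    a=np.radians(yaw); y=np.array([np.cos(a),np.sin(a),0]);z=np.array([0,0,-1.]);return np.c_[np.cross(y,z),y,z]
def rel(P,R,s=None):
    s=s or read_state();R0=s['tcp_rot'];d=R0.T@(np.array(P)-s['position'])*100;w=Ro.from_matrix(R0.T@R).as_rotvec()
    print('lin cm',d.round(2).tolist(),'ang',w.round(3).tolist(),'rows>=',round(max(np.linalg.norm(d)/4.17,np.degrees(np.linalg.norm(w))/7.16),1))
E
python3 - <<'E'
from h import *
T=load('t0.png');h=cv2.cvtColor(T['color'],cv2.COLOR_RGB2HSV)
m=((h[...,0]>12)&(h[...,0]<30)&(h[...,1]>120)&(h[...,2]>70));m[:190]=0;m[230:]=0;m[:,:170]=0;m[:,195:]=0
W=np.array([onz(T,u,v,.225)[:2] for v,u in np.argwhere(m)])
w,V=np.linalg.eigh(np.cov(W.T));print(W.mean(0),np.degrees(np.arctan2(V[1,1],V[0,1])),np.ptp(W@V[:,1]))
rel([.58,.0445,.30],down(-73))
E
```

```text
[0.5794558  0.04566308] -157.592398753371 0.07095561374193593
lin cm [-51.81, -35.98, -7.78] ang [-0.001, 0.002, 2.449] rows>= 19.6
```

>>> move_arm --linear '[[-51.8,-36.0,-7.8],[-51.8,-36.0,-7.8],[-51.8,-36.0,-7.8],[-51.8,-36.0,-7.8],[-51.8,-36.0,-7.8],[-51.8,-36.0,-7.8],[-51.8,-36.0,-7.8],[-51.8,-36.0,-7.8],[-51.8,-36.0,-7.8],[-51.8,-36.0,-7.8],[-51.8,-36.0,-7.8],[-51.8,-36.0,-7.8]]' --angular '[[0,0,2.42],[0,0,2.42],[0,0,2.42],[0,0,2.42],[0,0,2.42],[0,0,2.42],[0,0,2.42],[0,0,2.42],[0,0,2.42],[0,0,2.42],[0,0,2.42],[0,0,2.42]]' --fingers '[-1,-1,-1,-1,-1,-1,-1,-1,-1,-1,-1,-1]'

```text
time_s: 1.1
position: [0.5078, 0.1561, 0.2836]
tcp_rot: [[0.325, 0.946, -0.001], [0.946, -0.325, -0.001], [-0.002, -0.0, -1.0]]
force: [-0.3, 0.1, -0.2]
opening: 1.001
```

```bash
python3 - <<'E'
from h import *
rel([.58,.0445,.30],down(-71))
E
```

```text
lin cm [-8.21, 10.46, -1.63] ang [0.0, 0.002, 0.908] rows>= 7.3
```

>>> move_arm --linear '[[-8.2,10.5,-1.6],[-8.2,10.5,-1.6],[-8.2,10.5,-1.6],[-8.2,10.5,-1.6],[-8.2,10.5,-1.6],[-8.2,10.5,-1.6],[-8.2,10.5,-1.6],[-8.2,10.5,-1.6],[-8.2,10.5,-1.6],[-8.2,10.5,-1.6],[-8.2,10.5,-1.6],[-8.2,10.5,-1.6]]' --angular '[[0,0,0.91],[0,0,0.91],[0,0,0.91],[0,0,0.91],[0,0,0.91],[0,0,0.91],[0,0,0.91],[0,0,0.91],[0,0,0.91],[0,0,0.91],[0,0,0.91],[0,0,0.91]]' --fingers '[-0.2,-0.2,-0.2,-0.2,-0.2,-0.2,-0.2,-0.2,-0.2,-0.2,-0.2,-0.2]'

```text
time_s: 2.1
position: [0.5803, 0.0446, 0.2996]
tcp_rot: [[0.946, 0.324, -0.001], [0.324, -0.946, -0.001], [-0.002, 0.001, -1.0]]
force: [0.4, -0.1, 0.4]
opening: 0.599
```

```bash
python3 - <<'E'
from h import *
rel([.58,.0450,.213],down(-71))
b=save('side','s1.png')
for P in [(.58,.045,.22),(.58,.045,.281)]: print(proj(b,P))
print(proj(b,read_state()['position']))
im=b['color'][60:190,160:320,::-1];cv2.imwrite('pics/c2.png',cv2.resize(im,None,fx=4,fy=4,interpolation=cv2.INTER_CUBIC))
E
```

```text
lin cm [-0.0, -0.06, 8.66] ang [0.001, 0.002, -0.001] rows>= 2.1
[222.42986058 137.08889215]
[221.35209052 118.02730064]
[221.17425564 112.03266418]
```

View pics/c2.png

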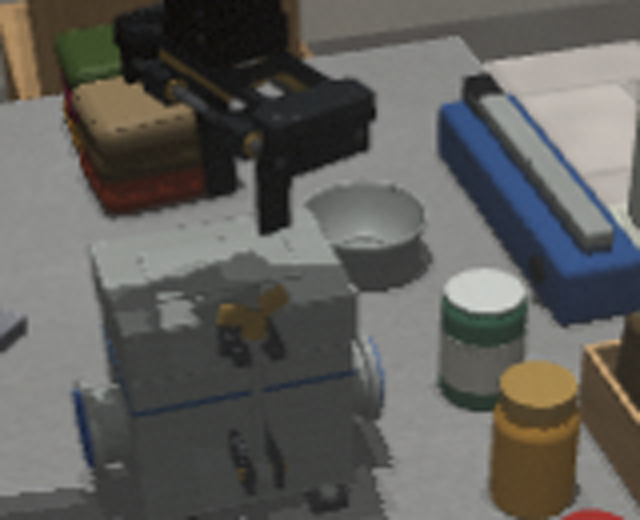

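The nut appears at side pixel (223,138), and my estimate projects to (222.4,137.1), so they agree. I'll descend and close on the wings.

>>> move_arm --linear '[[0,0,2.5],[0,0,5],[0,0,7],[0,0,8],[0,0,8.6],[0,0,8.6],[0,0,8.6],[0,0,8.6],[0,0,8.6],[0,0,8.6],[0,0,8.6],[0,0,8.6]]' --angular '[[0,0,0],[0,0,0],[0,0,0],[0,0,0],[0,0,0],[0,0,0],[0,0,0],[0,0,0],[0,0,0],[0,0,0],[0,0,0],[0,0,0]]' --fingers '[-0.2,-0.2,-0.2,-0.2,-0.2,-0.2,1,1,1,1,1,1]'

```text
time_s: 3.15
position: [0.5805, 0.0444, 0.2141]
tcp_rot: [[0.946, 0.324, -0.0], [0.324, -0.946, -0.001], [-0.001, 0.001, -1.0]]
force: [0.9, -0.8, -0.5]
opening: 0.231
```

>>> move_arm --linear '[[0,0,0],[0,0,0],[0,0,0],[0,0,0],[0,0,0]]' --angular '[[0,0,0],[0,0,0],[0,0,0],[0,0,0],[0,0,0]]' --fingers '[1,1,1,1,1]'

```text
time_s: 3.57
position: [0.5804, 0.0445, 0.2142]
tcp_rot: [[0.946, 0.324, -0.0], [0.324, -0.946, -0.001], [-0.001, 0.001, -1.0]]
force: [-0.8, 0.6, 0.9]
opening: 0.084
```

>>> move_arm --linear '[[0,0,0],[0,0,0],[0,0,0],[0,0,0],[0,0,0],[0,0,0],[0,0,0],[0,0,0],[0,0,0],[0,0,0],[0,0,0],[0,0,0]]' --angular '[[0,0,-0.05],[0,0,-0.15],[0,0,-0.25],[0,0,-0.35],[0,0,-0.45],[0,0,-0.55],[0,0,-0.65],[0,0,-0.75],[0,0,-0.85],[0,0,-0.95],[0,0,-1.05],[0,0,-1.1]]' --fingers '[1,1,1,1,1,1,1,1,1,1,1,1]'

```text
time_s: 4.57
position: [0.581, 0.0446, 0.2142]
tcp_rot: [[0.137, 0.991, 0.001], [0.991, -0.137, -0.001], [-0.001, 0.001, -1.0]]
force: [0.8, 0.6, 0.3]
opening: 0.085
```

>>> move_arm --linear '[[0,0,0],[0,0,0],[0,0,0],[0,0,0],[0,0,0],[0,0,0],[0,0,0]]' --angular '[[0,0,-0.1],[0,0,-0.2],[0,0,-0.3],[0,0,-0.34],[0,0,-0.34],[0,0,-0.34],[0,0,-0.34]]' --fingers '[1,1,1,1,1,1,1]'

```text
time_s: 5.15
position: [0.5813, 0.0448, 0.2142]
tcp_rot: [[-0.201, 0.98, 0.002], [0.98, 0.201, -0.0], [-0.001, 0.002, -1.0]]
force: [-0.2, 2.0, -0.0]
opening: 0.083
```

```bash
python3 - <<'E'
from h import *
s=read_state();print(s['joint_positions'].round(1),s['moment'])
R0=s['tcp_rot'];p0=s['position']
piv=np.array([.58,.0445,.075])
for a in np.arange(.07,.56,.07):
    Q=Ro.from_rotvec([a,0,0]).as_matrix()
    P=piv+Q@(p0-piv);R=Q@R0
    print(round(a,2),(R0.T@(P-p0)*100).round(2).tolist(),Ro.from_matrix(R0.T@R).as_rotvec().round(3).tolist())
E
```

```text
[ -6.6  27.5  88.9  -0.   63.6 -18.1] [ 0.19519969 -0.16093258  0.0254012 ]
0.07 [-0.95, -0.2, 0.03] [-0.014, 0.069, 0.0]
0.14 [-1.9, -0.39, 0.13] [-0.028, 0.137, 0.0]
0.21 [-2.84, -0.58, 0.3] [-0.042, 0.206, 0.0]
0.28 [-3.77, -0.77, 0.53] [-0.056, 0.274, 0.0]
0.35 [-4.68, -0.96, 0.83] [-0.07, 0.343, 0.001]
0.42 [-5.56, -1.14, 1.2] [-0.084, 0.411, 0.001]
0.49 [-6.42, -1.32, 1.62] [-0.098, 0.48, 0.001]
```

>>> move_arm --linear '[[-0.5,-0.1,0.0],[-0.95,-0.2,0.03],[-1.4,-0.3,0.07],[-1.9,-0.39,0.13],[-2.4,-0.49,0.2],[-2.84,-0.58,0.3],[-3.3,-0.68,0.41],[-3.77,-0.77,0.53],[-4.22,-0.87,0.67],[-4.68,-0.96,0.83],[-5.56,-1.14,1.2],[-6.42,-1.32,1.62]]' --angular '[[-0.007,0.035,0],[-0.014,0.069,0],[-0.021,0.103,0],[-0.028,0.137,0],[-0.035,0.171,0],[-0.042,0.206,0],[-0.049,0.24,0],[-0.056,0.274,0],[-0.063,0.308,0],[-0.07,0.343,0],[-0.084,0.411,0],[-0.098,0.48,0]]' --fingers '[1,1,1,1,1,1,1,1,1,1,1,1]'

```text
time_s: 6.15
position: [0.5816, -0.0197, 0.1971]
tcp_rot: [[-0.202, 0.979, 0.002], [0.863, 0.177, 0.473], [0.463, 0.097, -0.881]]
force: [5.2, 7.1, -12.2]
opening: 0.084
```

```bash
python3 - <<'E'
from h import *
s=read_state();print(s['joint_positions'].round(1),s['force'],s['moment'],s['opening'])
b=save('side','s2.png')
im=b['color'][60:210,140:320,::-1];cv2.imwrite('pics/c3.png',cv2.resize(im,None,fx=4,fy=4,interpolation=cv2.INTER_CUBIC))
E
```

```text
[-26.4  32.9  88.6  26.3  73.6 -48.9] [  5.23509857   7.12353294 -12.2272277 ] [-0.32104931 -0.63420191 -0.34559282] 0.08442357248412227
```

View pics/c3.png

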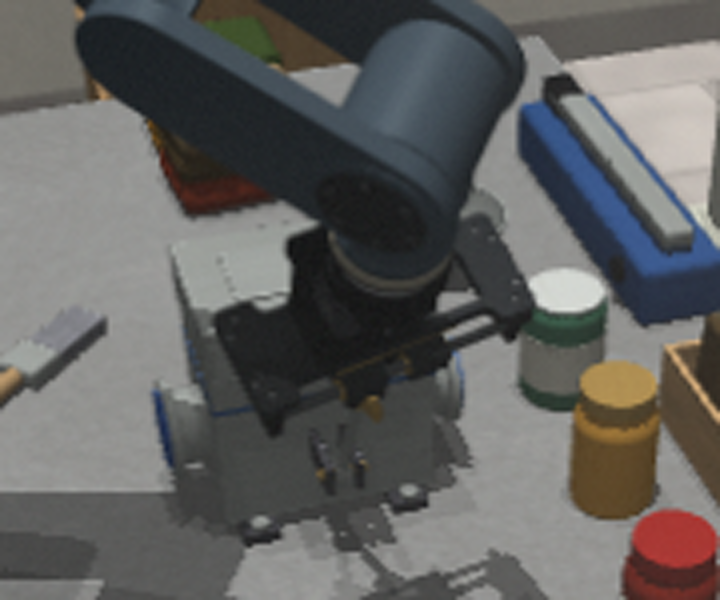

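The image shows the bolt coming out with the gripped nut at (370,405) in the crop. I'll release it so it drops, and retract along the tool axis.

>>> move_arm --linear '[[0,0,0],[0,0,0],[0,0,0],[0,0,0],[0,0,-1],[0,0,-2.5],[0,0,-4.5],[0,0,-6.5],[0,0,-8],[0,0,-8],[0,0,-8],[0,0,-8]]' --angular '[[0,0,0],[0,0,0],[0,0,0],[0,0,0],[0,0,0],[0,0,0],[0,0,0],[0,0,0],[0,0,0],[0,0,0],[0,0,0],[0,0,0]]' --fingers '[-0.5,-0.5,-0.5,-0.5,-0.5,-0.5,-0.5,-0.5,-0.5,-0.5,-0.5,-0.5]'

```text
time_s: 7.2
position: [0.5809, -0.061, 0.2649]
tcp_rot: [[-0.197, 0.98, 0.001], [0.863, 0.173, 0.474], [0.464, 0.094, -0.881]]
force: [0.1, -0.3, 0.4]
opening: 0.745
```

```bash
python3 - <<'E'
from h import *
rel([.5805,.047,.27],down(0))
E
```

```text
lin cm [9.57, 1.87, 4.67] ang [0.05, -0.492, 0.194] rows>= 4.3
```

>>> move_arm --linear '[[2.5,0.5,0.5],[5,1.0,2],[7.5,1.5,3.5],[9.6,1.9,4.7],[9.6,1.9,4.7],[9.6,1.9,4.7],[9.6,1.9,4.7],[9.6,1.9,4.7]]' --angular '[[0.01,-0.12,0.05],[0.02,-0.24,0.1],[0.04,-0.36,0.15],[0.05,-0.49,0.19],[0.05,-0.49,0.19],[0.05,-0.49,0.19],[0.05,-0.49,0.19],[0.05,-0.49,0.19]]' --fingers '[-0.5,-0.5,-0.5,-0.5,-0.5,-0.5,-0.5,-0.5]'

```text
time_s: 7.87
position: [0.5803, 0.0467, 0.2691]
tcp_rot: [[-0.003, 1.0, -0.001], [1.0, 0.003, 0.002], [0.002, -0.001, -1.0]]
force: [-1.3, -0.8, -0.0]
opening: 0.748
```

```bash
python3 - <<'E'
from h import *
b=save('side','s3.png')
h=cv2.cvtColor(b['color'],cv2.COLOR_RGB2HSV)
m=((h[...,0]>12)&(h[...,0]<30)&(h[...,1]>120)&(h[...,2]>60)).astype(np.uint8);m[:,270:]=0;m[:120]=0;m[260:]=0
n,l,st,ce=cv2.connectedComponentsWithStats(m)
for i in range(1,n): print(st[i],ce[i].round(1))
piv=np.array([.5805,.0445,.075])
for a in(0,.3,.6,1,1.5,2): print(a,proj(b,piv+[0,-.145*np.sin(a),.145*np.cos(a)]).round(1))
rel([.5805,.047,.170],down(0))
print(proj(b,[.5805,.051,.189]))
E
```

```text
[235 214   5   8  26] [237.2 216.8]
0 [222.7 137.2]
0.3 [226.8 147.7]
0.6 [230.9 161.6]
1 [235.5 182.8]
1.5 [238.5 207.1]
2 [237.8 222.2]
lin cm [0.08, 0.0, 9.92] ang [-0.001, -0.002, 0.002] rows>= 2.4
[222.58753966 145.10770785]
```

The brass blob now sits at (237,217), which puts the bolt near its 2.0 rad stop, swung clear. Now to pinch the lug across its width.

>>> move_arm --linear '[[0,0,2.5],[0,0,5],[0,0,7],[0,0,8.5],[0,0,9.5],[0,0,9.9],[0,0,9.9],[0,0,9.9],[0,0,9.9],[0,0,9.9],[0,0,9.9],[0,0,9.9]]' --angular '[[0,0,0],[0,0,0],[0,0,0],[0,0,0],[0,0,0],[0,0,0],[0,0,0],[0,0,0],[0,0,0],[0,0,0],[0,0,0],[0,0,0]]' --fingers '[-0.5,-0.5,-0.5,-0.5,-0.5,-0.5,1,1,1,1,1,1]'

```text
time_s: 8.92
position: [0.5811, 0.0462, 0.1709]
tcp_rot: [[-0.002, 1.0, 0.001], [1.0, 0.002, 0.002], [0.002, 0.001, -1.0]]
force: [0.9, -0.0, 1.9]
opening: 0.419
```

>>> move_arm --linear '[[0,0,0],[0,0,0],[0,0,0]]' --angular '[[0,0,0],[0,0,0],[0,0,0]]' --fingers '[1,1,1]'

```text
time_s: 9.17
position: [0.5811, 0.0462, 0.171]
tcp_rot: [[-0.003, 1.0, 0.001], [1.0, 0.003, 0.002], [0.002, 0.001, -1.0]]
force: [0.2, -0.5, 0.2]
opening: 0.422
```

```bash
python3 - <<'E'
from h import *
s=read_state();print(s['opening'],s['force'],s['moment'])
# grasp point = TCP-19mm; travels arc about hinge, tool tilts -f*a about world x
R0=s['tcp_rot'];p0=s['position'];g0=p0-.019*R0[:,2]
hg=np.array([p0[0],.1425+.066,.150]);f=.2
for a in np.arange(.1,1.66,.1):
    g=hg+Ro.from_rotvec([-a,0,0]).as_matrix()@(g0-hg)
    R=Ro.from_rotvec([-f*a,0,0]).as_matrix()@R0
    P=g+.019*R[:,2]
    print(round(a,2),(R0.T@(P-p0)*100).round(2).tolist(),Ro.from_matrix(R0.T@R).as_rotvec().round(3).tolist())
E
```

```text
0.42208378788013096 [ 0.20614369 -0.50056732  0.20252613] [-0.12463164  0.04416055  0.02388397]
0.1 [0.45, 0.0, -1.6] [0.0, -0.02, -0.0]
0.2 [1.05, 0.01, -3.14] [0.0, -0.04, -0.0]
0.3 [1.8, 0.01, -4.62] [0.0, -0.06, -0.0]
0.4 [2.7, 0.02, -6.01] [0.0, -0.08, -0.0]
0.5 [3.73, 0.02, -7.3] [0.0, -0.1, -0.0]
0.6 [4.88, 0.03, -8.47] [0.0, -0.12, -0.0]
0.7 [6.14, 0.03, -9.52] [0.0, -0.14, -0.0]
0.8 [7.51, 0.04, -10.44] [0.0, -0.16, -0.0]
0.9 [8.95, 0.04, -11.22] [0.0, -0.18, -0.0]
1.0 [10.47, 0.05, -11.84] [0.001, -0.2, -0.0]
1.1 [12.04, 0.05, -12.3] [0.001, -0.22, -0.0]
1.2 [13.65, 0.06, -12.61] [0.001, -0.24, -0.0]
1.3 [15.28, 0.06, -12.75] [0.001, -0.26, -0.0]
1.4 [16.91, 0.06, -12.72] [0.001, -0.28, -0.0]
1.5 [18.53, 0.07, -12.53] [0.001, -0.3, -0.0]
1.6 [20.13, 0.07, -12.17] [0.001, -0.32, -0.0]
```

>>> move_arm --linear '[[0.2,0,-0.8],[0.45,0,-1.6],[1.05,0,-3.14],[1.8,0,-4.62],[2.7,0,-6.0],[3.73,0,-7.3],[4.88,0,-8.47],[6.14,0,-9.52],[7.51,0,-10.44],[8.95,0,-11.22],[10.47,0,-11.84],[10.47,0,-11.84]]' --angular '[[0,-0.01,0],[0,-0.02,0],[0,-0.04,0],[0,-0.06,0],[0,-0.08,0],[0,-0.1,0],[0,-0.12,0],[0,-0.14,0],[0,-0.16,0],[0,-0.18,0],[0,-0.2,0],[0,-0.2,0]]' --fingers '[1,1,1,1,1,1,1,1,1,1,1,1]'

```text
time_s: 10.17
position: [0.5803, 0.1529, 0.2924]
tcp_rot: [[-0.005, 1.0, 0.005], [0.98, 0.006, -0.199], [-0.199, 0.004, -0.98]]
force: [-1.9, -2.2, 5.2]
opening: 0.422
```

```bash
python3 - <<'E'
from h import *
s=read_state();print(s['opening'],s['force'],s['moment'],s['joint_positions'].round(1))
R0=s['tcp_rot'];p0=s['position'];g0=p0-.019*R0[:,2]
hg=np.array([p0[0],.1425+.066,.150]);print(np.degrees(np.arctan2(g0[2]-.15,g0[1]-hg[1])),np.linalg.norm((g0-hg)[1:]))
for a in np.arange(.1,.86,.1):
    g=hg+Ro.from_rotvec([-a,0,0]).as_matrix()@(g0-hg)
    R=Ro.from_rotvec([-.2*a,0,0]).as_matrix()@R0
    P=g+.019*R[:,2]
    print(round(a,2),(R0.T@(P-p0)*100).round(2).tolist(),Ro.from_matrix(R0.T@R).as_rotvec().round(3).tolist())
E
```

```text
0.42185074006817774 [-1.87970313 -2.15848312  5.23555583] [-0.68781631  0.45682589 -0.15668478] [  9.9  26.   78.9 -11.6  77.1  12.4]
107.83059453909841 0.16914382439526204
0.1 [1.48, 0.01, -0.75] [0.0, -0.02, -0.0]
0.2 [3.02, 0.02, -1.35] [0.0, -0.04, -0.0]
0.3 [4.62, 0.03, -1.79] [0.0, -0.06, -0.0]
0.4 [6.25, 0.04, -2.06] [0.0, -0.08, -0.0]
0.5 [7.9, 0.05, -2.17] [0.0, -0.1, -0.0]
0.6 [9.55, 0.06, -2.11] [0.001, -0.12, -0.001]
0.7 [11.18, 0.06, -1.88] [0.001, -0.14, -0.001]
0.8 [12.79, 0.07, -1.48] [0.001, -0.16, -0.001]
```

>>> move_arm --linear '[[1.48,0,-0.75],[3.02,0,-1.35],[4.62,0,-1.79],[6.25,0,-2.06],[7.9,0,-2.17],[9.55,0,-2.11],[11.18,0,-1.88],[11.18,0,-1.88],[11.18,0,-1.88],[11.18,0,-1.88],[11.18,0,-1.88],[11.18,0,-1.88]]' --angular '[[0,-0.02,0],[0,-0.04,0],[0,-0.06,0],[0,-0.08,0],[0,-0.1,0],[0,-0.12,0],[0,-0.14,0],[0,-0.14,0],[0,-0.14,0],[0,-0.14,0],[0,-0.14,0],[0,-0.14,0]]' --fingers '[1,1,1,1,1,1,1,1,-0.5,-0.5,-0.5,-0.5]'

```text
time_s: 11.17
position: [0.5795, 0.2652, 0.2886]
tcp_rot: [[-0.003, 1.0, 0.004], [0.943, 0.005, -0.334], [-0.334, 0.003, -0.943]]
force: [0.5, 0.5, -0.3]
opening: 0.642
```

>>> move_arm --linear '[[0,0,-3],[0,0,-6],[0,0,-9],[0,0,-9],[0,0,-9]]' --angular '[[0,0,0],[0,0,0],[0,0,0],[0,0,0],[0,0,0]]' --fingers '[-0.5,-0.5,-0.5,-0.5,-0.5]'

```text
time_s: 11.58
position: [0.58, 0.2953, 0.3757]
tcp_rot: [[-0.001, 1.0, 0.008], [0.943, 0.004, -0.331], [-0.331, 0.007, -0.943]]
force: [0.2, -0.3, -0.3]
opening: 0.746
```

```bash
python3 - <<'E'
from h import *
s=read_state();print(s['opening'],s['force'],s['joint_positions'].round(1))
# ideal down-ish core grasp
top=np.array([.619,-.250,.1386]);fl=np.array([.6132,-.2685,.115])
print(np.degrees(np.arctan2(*(top-fl)[1::-1][::1])) , np.degrees(np.arctan2((top-fl)[1],(top-fl)[0])))
rel([.58,-.12,.35],down(90))
E
```

```text
0.7457099015918165 [ 0.23847597 -0.29902112 -0.25999504] [ 25.4  30.7  59.5 -17.8  97.5  24.1]
72.59308696690195 72.59308696690195
lin cm [-38.33, -0.2, 16.19] ang [-0.259, 0.271, -1.552] rows>= 12.8
```

```bash
python3 - <<'E'
from h import *
a=save('top','t4.png');b=save('side','s4.png')
A=a['color'][150:290,70:240,::-1];B=b['color'][95:215,160:280,::-1]
cv=np.zeros((420,800,3),np.uint8)
A=cv2.resize(A,None,fx=2.6,fy=2.6,interpolation=cv2.INTER_CUBIC);B=cv2.resize(B,None,fx=2.9,fy=2.9,interpolation=cv2.INTER_CUBIC)
cv[:A.shape[0],:A.shape[1]]=A;cv[:B.shape[0],450:450+B.shape[1]]=B
cv2.imwrite('pics/c4.png',cv);print(A.shape,B.shape)
for x in(-.042,0,.042):
    p=np.array([.58+x,.1425,.15]);print(x,proj(a,p).round(1),proj(b,p).round(1), 'head',proj(a,p+[0,0,.035]).round(1),proj(b,p+[0,0,.035]).round(1))
for n,c in(('top',a),('side',b)):
    h=cv2.cvtColor(c['color'],cv2.COLOR_RGB2HSV)
    m=(((h[...,0]<6)|(h[...,0]>174))&(h[...,1]>150)&(h[...,2]>70)).astype(np.uint8)
    nn,l,st,ce=cv2.connectedComponentsWithStats(m)
    for i in range(1,nn):
        if st[i,4]>12 and ce[i][0]<360: print(n,'red',st[i],ce[i].round(1))
E
```

```text
(364, 442, 3) (348, 348, 3)
-0.042 [142.1 230.3] [201.8 141.6] head [136.9 228.2] [200.9 131.8]
0 [144.9 211.4] [215.4 139.2] head [139.9 208.6] [214.7 129.4]
0.042 [147.5 193.1] [228.8 136.7] head [142.7 189.4] [228.4 127. ]
top red [261 136  24  27 511] [272.9 148.6]
top red [138 187   9   8  54] [142. 190.]
top red [319 205  10  10  67] [323.5 209.7]
top red [132 225  10   8  60] [136.6 228.5]
top red [287 283   9   5  43] [290.8 285. ]
top red [350 282  10   9  47] [354.5 286.1]
side red [226 125   5   7  21] [228.1 127.6]
side red [199 131   5   6  24] [200.9 133. ]
side red [298 188  21  14 237] [308.4 194.5]
side red [297 201  22  10  68] [307.2 206.8]
side red [268 228   7  12  62] [271.  233.4]
side red [197 261   5   5  16] [198.8 263. ]
side red [214 310   8   7  33] [217.2 312.9]
```

View pics/c4.png

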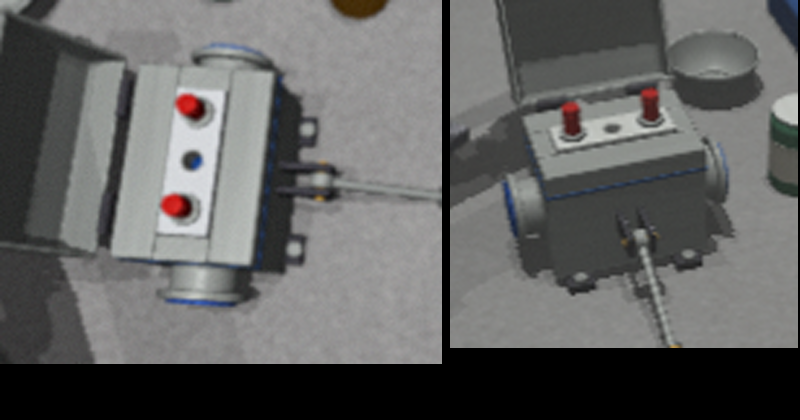

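Cover open, the middle sleeve empty: its dark mouth is at top-crop (191,161) and side-crop (612,128). Now I'll measure the mouth and the core axis more precisely.

```bash
python3 - <<'E'
from h import *
a=load('t4.png');b=load('s4.png')
def dark(c,u0,v0,w,name):
    g=cv2.cvtColor(c['color'],cv2.COLOR_RGB2GRAY).astype(float)
    p=g[v0-w:v0+w+1,u0-w:u0+w+1];bg=np.percentile(p,75);wt=np.clip(bg-20-p,0,None)
    yy,xx=np.mgrid[v0-w:v0+w+1,u0-w:u0+w+1];r=((xx*wt).sum()/wt.sum(),(yy*wt).sum()/wt.sum())
    print(name,np.round(r,2),onz(c,*r,.15).round(4));print(p.astype(int) if w<7 else '')
    return r
ra=dark(a,143,212,5,'top');rb=dark(b,215,139,4,'side')
print(tri(a,ra,b,rb))
# plate quad in top view (white)
h=cv2.cvtColor(a['color'],cv2.COLOR_RGB2HSV)
m=((h[...,2]>185)&(h[...,1]<25)).astype(np.uint8)
n,l,st,ce=cv2.connectedComponentsWithStats(m)
i=l[205,137] or l[203,147];print(st[i])
cn=max(cv2.findContours((l==i).astype(np.uint8),0,2)[0],key=cv2.contourArea)
r=cv2.minAreaRect(cn);bx=cv2.boxPoints(r);Q=np.array([onz(a,*p,.15) for p in bx]);print(Q.round(4).tolist(),Q.mean(0))
# head tilt: end-cores
E
```

```text
top [143.36 211.33] [0.58   0.1459 0.15  ]
[[217 216 212 204 194 185 181 188 199 214 216]
 [216 215 197 165 129 106 100 114 156 200 215]
 [217 209 162 101  70  62  58  66  95 162 206]
 [214 193 124  68  58  64  60  59  67 128 196]
 [215 176 104  56  58  61  63  55  62 116 193]
 [212 174 102  53  53  60  63  62  72 125 186]
 [218 192 125  65  52  53  59  69 100 152 192]
 [213 200 159 101  72  63  70 100 146 191 211]
 [216 217 197 165 137 124 129 160 191 212 216]
 [216 219 214 212 204 198 202 209 213 219 216]
 [215 215 217 217 218 216 220 217 216 215 216]]
side [215.81 139.93] [0.5802 0.1381 0.15  ]
[[149 161 165 171 180 184 187 187 186]
 [187 188 188 189 192 191 191 191 191]
 [191 191 183 166 162 164 169 184 192]
 [191 181 149 108  95  97 100 128 173]
 [189 168 113  79  78  84  84 126 176]
 [192 188 147 107  88  97 122 168 188]
 [191 190 187 184 183 183 185 188 191]
 [193 193 191 191 193 191 176 152 143]
 [192 176 153 144 130 107  95  87  86]]
(array([0.58166977, 0.14818359, 0.14298029]), np.float64(0.001161795530795572))
[131 183  25  57 659]
[[0.5181, 0.1661, 0.15], [0.6463, 0.1684, 0.15], [0.6436, 0.1261, 0.15], [0.5156, 0.1253, 0.15]] [0.5809163  0.14647823 0.15      ]
```

```bash
python3 - <<'E'
from h import *
a=load('t4.png');b=load('s4.png')
tt=lambda x,y:(300+(x+.5)/5-.5,190+(y+.5)/5-.5)
ss=lambda x,y:(240+(x-360+.5)/5-.5,220+(y+.5)/5-.5)
o1,d1=ray(a,*tt(108,92));_,d2=ray(a,*tt(215,185));n1=np.cross(d1,d2)
o2,e1=ray(b,*ss(518,42));_,e2=ray(b,*ss(520.5,235));n2=np.cross(e1,e2)
ax=np.cross(n1,n2);ax/=np.linalg.norm(ax);ax*=np.sign(ax[2]);print('axis',ax.round(3),'tilt',np.degrees(np.arccos(ax[2])),'az',np.degrees(np.arctan2(ax[1],ax[0])))
print('headmid',tri(a,(323.5,209.5),b,(271,233.5)))
# red blob long axis
E
```

```text
axis [0.157 0.549 0.821] tilt 34.8520669770448 az 74.0137998839485
headmid (array([ 0.61731975, -0.25723319,  0.12745228]), np.float64(0.00045037609421198706))
```

```bash
cat > g.py <<'E'
from h import *
az=np.radians(74);t=np.radians(32.5)
u=np.array([np.sin(t)*np.cos(az),np.sin(t)*np.sin(az),np.cos(t)]);hm=np.array([.6173,-.2572,.1275])
y=np.array([np.sin(az),-np.cos(az),0]);R=np.c_[np.cross(y,-u),y,-u]
E
python3 - <<'E'
from g import *
a=load('t4.png')
for n,p in(('pap',(273,147)),('tur',(204,132))): print(n,onz(a,*p,.11))
rel([.60,-.05,.36],R); rel(hm+.09*u,R)
E
```

```text
pap [ 0.76664442 -0.13323711  0.11      ]
tur [0.79346074 0.03865921 0.11      ]
lin cm [-32.05, 2.0, 12.68] ang [0.125, -0.225, 0.254] rows>= 8.3
lin cm [-41.97, 4.98, 32.82] ang [0.125, -0.225, 0.254] rows>= 12.8
```

>>> move_arm --linear '[[-4,0.3,1],[-8,0.6,2.5],[-12,0.9,4],[-16,1.2,6],[-20,1.4,8],[-24,1.6,10],[-28,1.8,11.5],[-32,2.0,12.7],[-32,2.0,12.7],[-32,2.0,12.7],[-32,2.0,12.7]]' --angular '[[0.02,-0.03,0.03],[0.03,-0.06,0.06],[0.05,-0.09,0.1],[0.07,-0.12,0.13],[0.08,-0.15,0.16],[0.1,-0.18,0.2],[0.11,-0.2,0.23],[0.125,-0.225,0.254],[0.125,-0.225,0.254],[0.125,-0.225,0.254],[0.125,-0.225,0.254]]' --fingers '[-0.2,-0.2,-0.2,-0.2,-0.2,-0.2,-0.2,-0.2,-0.2,-0.2,-0.2]'

```text
time_s: 12.6
position: [0.5991, -0.0503, 0.3583]
tcp_rot: [[0.232, 0.961, -0.151], [0.811, -0.277, -0.515], [-0.537, -0.003, -0.844]]
force: [-0.6, -0.1, 0.1]
opening: 0.597
```

```bash
python3 - <<'E'
from g import *
rel(hm+.07*u,R)
E
```

```text
lin cm [-3.96, 7.53, 22.85] ang [-0.003, -0.001, 0.0] rows>= 5.8
```

>>> move_arm --linear '[[-1.3,2.5,2],[-2.6,5,5],[-4,7.5,8],[-4,7.5,12],[-4,7.5,16],[-4,7.5,19.5],[-4,7.5,22],[-4,7.5,22.8],[-4,7.5,22.8],[-4,7.5,22.8]]' --angular '[[0,0,0],[0,0,0],[0,0,0],[0,0,0],[0,0,0],[0,0,0],[0,0,0],[0,0,0],[0,0,0],[0,0,0]]' --fingers '[-0.2,-0.2,-0.2,-0.2,-0.2,-0.2,-0.2,-0.2,-0.2,-0.2]'

```text
time_s: 13.43
position: [0.6283, -0.2196, 0.1878]
tcp_rot: [[0.232, 0.961, -0.15], [0.811, -0.276, -0.515], [-0.536, -0.002, -0.844]]
force: [0.8, -0.5, -0.5]
opening: 0.603
```

```bash
python3 - <<'E'
from g import *
rel(hm-.010*u,R)
a=save('top','t5.png');b=save('side','s5.png')
A=a['color'][170:260,280:390,::-1];B=b['color'][160:300,210:330,::-1]
cv=np.zeros((420,800,3),np.uint8)
A=cv2.resize(A,None,fx=3.8,fy=3.8,interpolation=cv2.INTER_CUBIC);B=cv2.resize(B,None,fx=3,fy=3,interpolation=cv2.INTER_CUBIC)
cv[:A.shape[0],:A.shape[1]]=A;cv[:B.shape[0],430:430+B.shape[1]]=B
cv2.imwrite('pics/c5.png',cv)
E
```

```text
lin cm [-0.07, -0.01, 8.19] ang [-0.002, -0.001, 0.001] rows>= 2.0
```

View pics/c5.png

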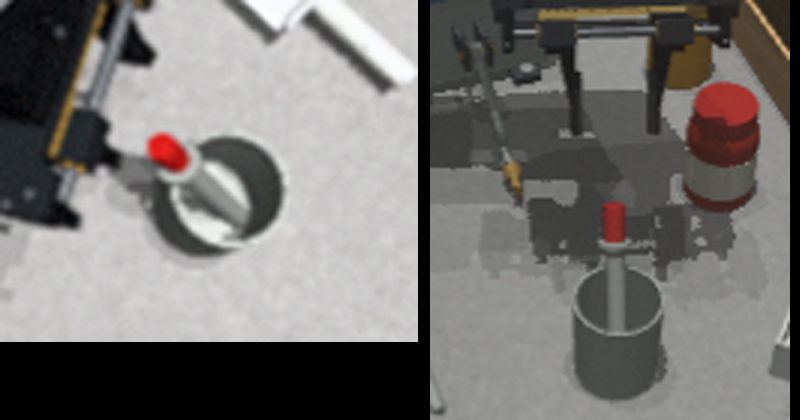

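The jaws straddle the red head: finger tips at 576 and 655 in the side crop, head at 614. Moving along the axis and closing.

>>> move_arm --linear '[[-0.1,0,2.5],[-0.1,0,4.5],[-0.1,0,6.2],[-0.1,0,7.4],[-0.1,0,8.2],[-0.1,0,8.2],[-0.1,0,8.2],[-0.1,0,8.2],[-0.1,0,8.2],[-0.1,0,8.2],[-0.1,0,8.2],[-0.1,0,8.2]]' --angular '[[0,0,0],[0,0,0],[0,0,0],[0,0,0],[0,0,0],[0,0,0],[0,0,0],[0,0,0],[0,0,0],[0,0,0],[0,0,0],[0,0,0]]' --fingers '[-0.2,-0.2,-0.2,-0.2,-0.2,-0.2,1,1,1,1,1,1]'

```text
time_s: 14.53
position: [0.6172, -0.2626, 0.121]
tcp_rot: [[0.233, 0.961, -0.146], [0.811, -0.275, -0.516], [-0.537, 0.002, -0.844]]
force: [-0.3, 0.8, -0.2]
opening: 0.232
```

>>> move_arm --linear '[[0,0,0],[0,0,0],[0,0,0],[0,0,0]]' --angular '[[0,0,0],[0,0,0],[0,0,0],[0,0,0]]' --fingers '[1,1,1,1]'

```text
time_s: 14.87
position: [0.6172, -0.2627, 0.121]
tcp_rot: [[0.233, 0.961, -0.146], [0.811, -0.275, -0.516], [-0.537, 0.002, -0.844]]
force: [0.0, 0.3, -1.7]
opening: 0.195
```

>>> move_arm --linear '[[0,0,-0.5],[0,0,-1.5],[0,0,-3],[0,0,-5],[0,0,-7.5],[0,0,-10],[0,0,-12.5],[0,0,-15],[0,0,-16],[0,0,-16],[0,0,-16]]' --angular '[[0,0,0],[0,0,0],[0,0,0],[0,0,0],[0,0,0],[0,0,0],[0,0,0],[0,0,0],[0,0,0],[0,0,0],[0,0,0]]' --fingers '[1,1,1,1,1,1,1,1,1,1,1]'

```text
time_s: 15.78
position: [0.6405, -0.1795, 0.2559]
tcp_rot: [[0.233, 0.962, -0.146], [0.812, -0.275, -0.516], [-0.536, 0.002, -0.844]]
force: [0.3, 0.5, -2.7]
opening: 0.202
```

```bash
python3 - <<'E'
from h import *
s=read_state();print(s['opening'],s['force'],s['moment'],s['joint_positions'].round(1))
for yw in (-16,30,45,90): rel([.60,-.02,.38],down(yw))
E
```

```text
0.20204212770065846 [ 0.29806342  0.46132953 -2.70611832] [ 0.49619333 -0.06929445 -0.06225674] [-11.2  35.8  73.5 -33.4  76.2  14.6]
lin cm [5.35, -8.25, -18.11] ang [0.002, 0.566, 0.001] rows>= 4.9
lin cm [5.35, -8.25, -18.11] ang [-0.225, 0.535, -0.78] rows>= 7.8
lin cm [5.35, -8.25, -18.11] ang [-0.299, 0.512, -1.034] rows>= 9.5
lin cm [5.35, -8.25, -18.11] ang [-0.52, 0.395, -1.794] rows>= 15.3
```

>>> move_arm --linear '[[1,-1.5,-3.5],[2,-3,-7],[3,-4.5,-10.5],[4,-6,-14],[5.35,-8.25,-18.1],[5.35,-8.25,-18.1],[5.35,-8.25,-18.1],[5.35,-8.25,-18.1],[5.35,-8.25,-18.1],[5.35,-8.25,-18.1],[5.35,-8.25,-18.1],[5.35,-8.25,-18.1]]' --angular '[[-0.03,0.024,-0.11],[-0.06,0.05,-0.22],[-0.1,0.074,-0.34],[-0.13,0.1,-0.45],[-0.16,0.12,-0.56],[-0.2,0.15,-0.67],[-0.23,0.17,-0.78],[-0.26,0.2,-0.9],[-0.29,0.22,-1.0],[-0.32,0.25,-1.12],[-0.36,0.27,-1.23],[-0.39,0.3,-1.35]]' --fingers '[1,1,1,1,1,1,1,1,1,1,1,1]'

```text
time_s: 16.78
position: [0.598, -0.0208, 0.3775]
tcp_rot: [[-0.9, 0.431, 0.058], [0.42, 0.896, -0.142], [-0.113, -0.104, -0.988]]
force: [0.0, -0.0, -1.6]
opening: 0.198
```

```bash
python3 - <<'E'
from h import *
rel([.580,.1445,.34],down(90));rel([.580,.1445,.36],down(90))
E
```

```text
lin cm [8.98, 14.43, 1.25] ang [-0.127, 0.089, -0.442] rows>= 4.1
lin cm [8.76, 14.22, -0.72] ang [-0.127, 0.089, -0.442] rows>= 4.0
```

>>> move_arm --linear '[[1.8,2.8,-0.2],[3.6,5.7,-0.4],[5.4,8.5,-0.4],[7.2,11.3,0.2],[9.0,14.4,1.25],[9.0,14.4,1.25],[9.0,14.4,1.25],[9.0,14.4,1.25],[9.0,14.4,1.25]]' --angular '[[-0.025,0.018,-0.09],[-0.05,0.036,-0.18],[-0.075,0.054,-0.27],[-0.1,0.07,-0.36],[-0.127,0.089,-0.442],[-0.127,0.089,-0.442],[-0.127,0.089,-0.442],[-0.127,0.089,-0.442],[-0.127,0.089,-0.442]]' --fingers '[1,1,1,1,1,1,1,1,1]'

```text
time_s: 17.53
position: [0.5799, 0.1429, 0.3396]
tcp_rot: [[-1.0, 0.001, -0.001], [0.001, 1.0, -0.002], [0.001, -0.002, -1.0]]
force: [-0.4, -0.4, -2.9]
opening: 0.196
```

```bash
python3 - <<'E'
from h import *
s=read_state();p=s['position'];print(p,s['tcp_rot'].round(3).tolist(),s['force'])
a=save('top','t6.png');b=save('side','s6.png')
for z in (.005,-.13): print(z,proj(a,p+[0,0,z]).round(1),proj(b,p+[0,0,z]).round(1))
A=a['color'][170:250,90:190,::-1];B=b['color'][60:180,165:265,::-1]
cv=np.zeros((600,800,3),np.uint8)
A=cv2.resize(A,None,fx=3,fy=3,interpolation=cv2.INTER_CUBIC);B=cv2.resize(B,None,fx=5,fy=5,interpolation=cv2.INTER_CUBIC)
cv[:A.shape[0],:A.shape[1]]=A;cv[:B.shape[0],300:300+B.shape[1]]=B
cv2.imwrite('pics/c6.png',cv)
E
```

```text
[0.57987839 0.14291944 0.33956977] [[-1.0, 0.001, -0.001], [0.001, 1.0, -0.002], [0.001, -0.002, -1.0]] [-0.44312257 -0.36241842 -2.89003442]
0.005 [109.3 191.3] [211.3  80.2]
-0.13 [135.8 206.4] [214.2 122.3]
```

View pics/c6.png

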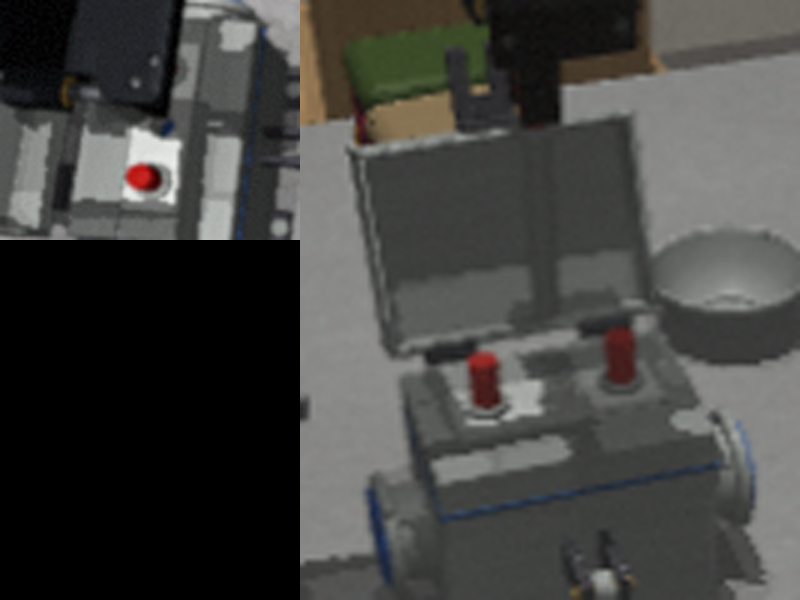

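The gripper hides the core in the top view, and the rod is only a faint dark band in the side view, at about (531–546, 100–310). With yaw 0 the body won't block the top camera, and the fingers stay above the neighbouring heads, so I'll turn 90°.

>>> move_arm --linear '[[0,0.1,0],[0,0.1,0],[0,0.1,0],[0,0.1,0],[0,0.1,0],[0,0.1,0],[0,0.1,0],[0,0.1,0],[0,0.1,0],[0,0.1,0],[0,0.1,0],[0,0.1,0]]' --angular '[[0,0,0.12],[0,0,0.24],[0,0,0.36],[0,0,0.48],[0,0,0.6],[0,0,0.72],[0,0,0.84],[0,0,0.96],[0,0,1.08],[0,0,1.2],[0,0,1.3],[0,0,1.4]]' --fingers '[1,1,1,1,1,1,1,1,1,1,1,1]'

```text
time_s: 18.63
position: [0.5803, 0.143, 0.3408]
tcp_rot: [[-0.162, 0.987, 0.001], [0.987, 0.162, -0.001], [-0.002, 0.001, -1.0]]
force: [-0.1, -0.8, -1.6]
opening: 0.197
```

```bash
python3 - <<'E'
from h import *
rel([.580,.1445,.312],down(0))
E
```

```text
lin cm [0.16, -0.01, 2.88] ang [0.001, 0.001, 0.163] rows>= 1.3
```

>>> move_arm --linear '[[0.16,0,1],[0.16,0,2],[0.16,0,2.9],[0.16,0,2.9],[0.16,0,2.9],[0.16,0,2.9]]' --angular '[[0,0,0.06],[0,0,0.12],[0,0,0.163],[0,0,0.163],[0,0,0.163],[0,0,0.163]]' --fingers '[1,1,1,1,1,1]'

```text
time_s: 19.13
position: [0.5807, 0.1441, 0.3126]
tcp_rot: [[0.0, 1.0, 0.003], [1.0, -0.0, -0.001], [-0.001, 0.003, -1.0]]
force: [-0.3, -0.5, -2.1]
opening: 0.199
```

```bash
python3 - <<'E'
from h import *
s=read_state();p=s['position'];print(p,s['tcp_rot'].round(3).tolist(),s['force'])
a=save('top','t7.png');b=save('side','s7.png')
for z in (.005,-.01,-.05,-.13): print(z,proj(a,p+[0,0,z]).round(1),proj(b,p+[0,0,z]).round(1))
A=a['color'][175:245,95:175,::-1];B=b['color'][80:160,185:245,::-1]
g=lambda i:np.clip((i.astype(float)/255)**.6*255,0,255).astype(np.uint8)
cv=np.zeros((560,800,3),np.uint8)
A=cv2.resize(g(A),None,fx=5,fy=5,interpolation=cv2.INTER_CUBIC);B=cv2.resize(g(B),None,fx=6,fy=6,interpolation=cv2.INTER_CUBIC)
cv[:A.shape[0],:A.shape[1]]=A;cv[:B.shape[0],420:420+B.shape[1]]=B
cv2.imwrite('pics/c7.png',cv)
E
```

```text
[0.58068025 0.14409876 0.31261934] [[0.0, 1.0, 0.003], [1.0, -0.0, -0.001], [-0.001, 0.003, -1.0]] [-0.25210526 -0.54716615 -2.07756277]
0.005 [114.9 194.4] [212.1  88.8]
-0.01 [118.2 196.2] [212.4  93.7]
-0.05 [126.1 200.7] [213.2 106.2]
-0.13 [139.5 208.4] [214.9 129.7]
```

View pics/c7.png

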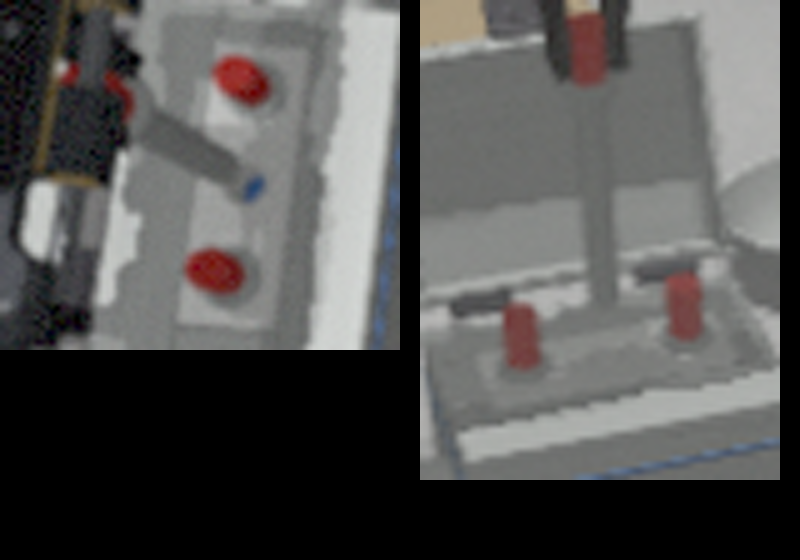

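The held core now shows in both views, above the mouth. In the top crop the rod runs from (150,115) to its nose near (238,180); in the side crop it runs (590,85) to (603,305), as predicted. I'll measure its axis numerically.

```bash
python3 - <<'E'
from h import *
from scipy.ndimage import map_coordinates as mc
s=read_state();p=s['position']
a=load('t7.png');b=load('s7.png')
for n,c in(('top',a),('side',b)):
    g=cv2.cvtColor(c['color'],cv2.COLOR_RGB2GRAY).astype(float)
    q0=proj(c,p+[0,0,-.01]);q1=proj(c,p+[0,0,-.13]);d=(q1-q0)/np.linalg.norm(q1-q0);nr=np.array([-d[1],d[0]])
    L=np.linalg.norm(q1-q0);t=np.arange(-9,9.1,.5)
    print(n,'L',L.round(1))
    for k in np.arange(.25,1.3,.1):
        m=q0+d*L*k;v=np.mean([mc(g,[[*(m[1]+nr[1]*t+d[1]*e)],[*(m[0]+nr[0]*t+d[0]*e)]],order=1) for e in(-1,0,1)],0)
        print(round(k,2),v.round()[::1].astype(int).tolist())
E
```

```text
top L 24.6
0.25 [86, 89, 91, 93, 95, 93, 89, 84, 74, 66, 59, 54, 52, 52, 53, 54, 55, 54, 54, 54, 55, 53, 53, 52, 51, 49, 49, 53, 56, 60, 66, 78, 95, 112, 124, 129, 124]
0.35 [74, 75, 77, 77, 78, 79, 79, 77, 73, 66, 57, 48, 42, 41, 42, 44, 44, 44, 44, 44, 44, 45, 45, 47, 50, 53, 60, 69, 78, 86, 90, 92, 93, 94, 95, 94, 93]
0.45 [77, 78, 79, 79, 78, 77, 76, 74, 70, 63, 55, 47, 42, 41, 42, 44, 44, 45, 46, 45, 46, 46, 45, 46, 49, 53, 59, 66, 72, 74, 74, 75, 76, 76, 75, 75, 74]
0.55 [100, 98, 99, 98, 96, 94, 91, 87, 81, 71, 59, 50, 44, 41, 40, 41, 43, 43, 43, 44, 45, 45, 45, 47, 50, 55, 62, 68, 74, 76, 77, 77, 76, 76, 76, 76, 75]
0.65 [135, 132, 129, 126, 121, 115, 106, 96, 84, 72, 60, 50, 43, 41, 41, 41, 43, 43, 44, 44, 44, 44, 45, 47, 50, 56, 64, 71, 76, 78, 78, 78, 78, 79, 78, 77, 76]
0.75 [154, 153, 151, 145, 136, 127, 119, 110, 101, 90, 74, 59, 48, 43, 41, 43, 44, 44, 44, 44, 45, 46, 45, 47, 51, 57, 64, 72, 77, 78, 79, 79, 79, 79, 80, 80, 79]
0.85 [144, 137, 129, 121, 115, 112, 111, 110, 106, 97, 81, 63, 49, 42, 40, 42, 44, 45, 44, 44, 45, 45, 46, 48, 56, 65, 76, 86, 90, 91, 90, 87, 8
[... 1725 characters left out ...]
96, 104, 102, 101, 100, 99, 99, 99, 102, 106, 109, 111, 110]
0.95 [70, 71, 72, 73, 76, 80, 89, 99, 108, 116, 113, 104, 88, 68, 59, 59, 59, 60, 60, 60, 65, 74, 89, 107, 121, 130, 134, 133, 130, 125, 123, 123, 123, 125, 125, 125, 125]
1.05 [79, 78, 78, 77, 77, 77, 76, 76, 76, 75, 74, 74, 72, 70, 68, 67, 67, 66, 66, 67, 68, 69, 71, 73, 76, 78, 81, 80, 80, 78, 77, 81, 84, 94, 103, 108, 113]
1.15 [98, 102, 103, 100, 94, 90, 89, 88, 88, 87, 85, 85, 86, 86, 85, 85, 84, 84, 84, 83, 82, 81, 81, 81, 81, 81, 80, 80, 79, 79, 79, 78, 77, 77, 77, 77, 77]
1.25 [82, 84, 83, 82, 82, 82, 81, 79, 78, 77, 77, 77, 77, 78, 79, 80, 80, 80, 80, 79, 79, 78, 79, 79, 81, 83, 85, 87, 86, 86, 87, 88, 90, 92, 89, 86, 80]
```

>>> move_arm --linear '[[0.1,-0.07,0.7],[0.1,-0.07,1.4],[0.1,-0.07,2.0],[0.1,-0.07,2.5],[0.1,-0.07,2.8],[0.1,-0.07,2.8]]' --angular '[[0,0,0],[0,0,0],[0,0,0],[0,0,0],[0,0,0],[0,0,0]]' --fingers '[1,1,1,1,1,1]'

```text
time_s: 19.73
position: [0.5794, 0.1453, 0.2835]
tcp_rot: [[0.0, 1.0, 0.001], [1.0, -0.0, -0.002], [-0.002, 0.001, -1.0]]
force: [0.3, 0.5, -2.3]
opening: 0.197
```

```bash
python3 - <<'E'
from h import *
s=read_state();p=s['position'];print(p,s['force'],s['moment'])
a=save('top','t8.png');b=save('side','s8.png')
for z in (0,-.13): print(z,proj(a,p+[0,0,z]).round(1),proj(b,p+[0,0,z]).round(1))
print('mouth .145',proj(a,[.58,.145,.15]),proj(b,[.58,.145,.15]))
A=a['color'][190:235,115:165,::-1];B=b['color'][100:155,195:240,::-1]
g=lambda i:np.clip((i.astype(float)/255)**.6*255,0,255).astype(np.uint8)
cv=np.zeros((500,800,3),np.uint8)
A=cv2.resize(g(A),None,fx=8,fy=8,interpolation=cv2.INTER_CUBIC);B=cv2.resize(g(B),None,fx=8,fy=8,interpolation=cv2.INTER_CUBIC)
cv[:A.shape[0],:A.shape[1]]=A;cv[:B.shape[0],420:420+B.shape[1]]=B
cv2.imwrite('pics/c8.png',cv)
E
```

```text
[0.57944234 0.14528785 0.28345133] [ 0.25363506  0.5177557  -2.33565308] [-0.04511532  0.01919628 -0.01263152]
0 [121.4 199.1] [212.3  99.6]
-0.13 [143.1 211.3] [214.9 137.7]
mouth .145 [143.76175265 211.36402932] [215.20626166 138.71316443]
```

View pics/c8.png

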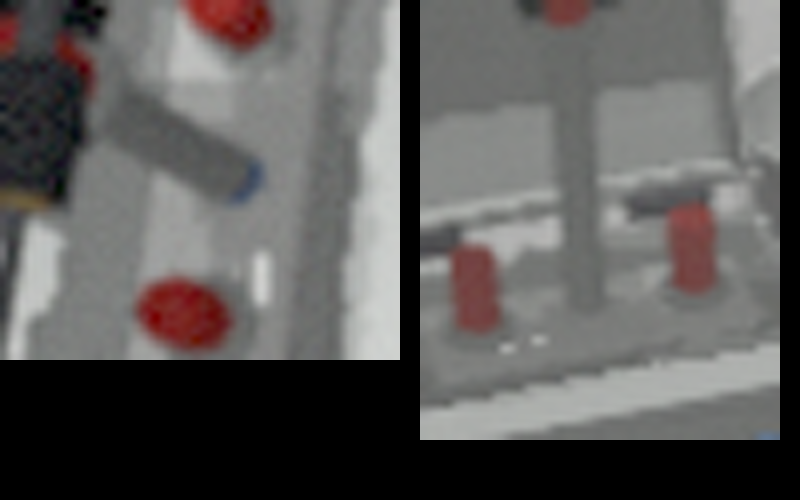

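The nose sits directly over the mouth (the blue crescent in the top crop at about (250,180) is what remains visible of the bore). It is about 8 mm above, so the tips sit almost on the flange. Lowering gently.

>>> move_arm --linear '[[0,0.04,0.2],[0,0.04,0.4],[0,0.04,0.6],[0,0.04,0.8],[0,0.04,0.9],[0,0.04,1.0],[0,0.04,1.1],[0,0.04,1.2],[0,0.04,1.2]]' --angular '[[0,0,0],[0,0,0],[0,0,0],[0,0,0],[0,0,0],[0,0,0],[0,0,0],[0,0,0],[0,0,0]]' --fingers '[1,1,1,1,1,1,1,1,1]'

```text
time_s: 20.58
position: [0.5805, 0.1453, 0.2723]
tcp_rot: [[0.0, 1.0, 0.002], [1.0, -0.0, -0.001], [-0.001, 0.002, -1.0]]
force: [-0.6, 0.1, -3.6]
opening: 0.194
```

>>> move_arm --linear '[[0,0,0.15],[0,0,0.3],[0,0,0.45],[0,0,0.6],[0,0,0.75],[0,0,0.9],[0,0,0.9]]' --angular '[[0,0,0],[0,0,0],[0,0,0],[0,0,0],[0,0,0],[0,0,0],[0,0,0]]' --fingers '[1,1,1,1,1,1,1]'

```text
time_s: 21.17
position: [0.5803, 0.1453, 0.2629]
tcp_rot: [[0.0, 1.0, 0.002], [1.0, -0.0, -0.001], [-0.001, 0.002, -1.0]]
force: [-1.1, 0.0, -3.0]
opening: 0.195
```

```bash
python3 - <<'E'
from h import *
s=read_state();print(s['position'],s['force'],s['moment'])
E
```

```text
[0.58031459 0.14528593 0.26286232] [-1.12833121  0.02657964 -3.04824589] [-0.07204144  0.06064842 -0.03538666]
```

Nose about 12 mm below the mouth with no resistance, so it has entered. Continuing.

>>> move_arm --linear '[[0,0,0.4],[0,0,0.8],[0,0,1.2],[0,0,1.6],[0,0,2.0],[0,0,2.4],[0,0,2.8],[0,0,3.2],[0,0,3.6],[0,0,4.0],[0,0,4.0],[0,0,4.0]]' --angular '[[0,0,0],[0,0,0],[0,0,0],[0,0,0],[0,0,0],[0,0,0],[0,0,0],[0,0,0],[0,0,0],[0,0,0],[0,0,0],[0,0,0]]' --fingers '[1,1,1,1,1,1,1,1,1,1,1,1]'

```text
time_s: 22.17
position: [0.5802, 0.1452, 0.2225]
tcp_rot: [[0.0, 1.0, 0.001], [1.0, -0.0, -0.001], [-0.001, 0.001, -1.0]]
force: [-0.3, -0.4, -2.8]
opening: 0.199
```

>>> move_arm --linear '[[0,0,0.3],[0,0,0.6],[0,0,0.9],[0,0,1.2],[0,0,1.5],[0,0,1.7],[0,0,1.9],[0,0,1.9],[0,0,1.9]]' --angular '[[0,0,0],[0,0,0],[0,0,0],[0,0,0],[0,0,0],[0,0,0],[0,0,0],[0,0,0],[0,0,0]]' --fingers '[1,1,1,1,1,1,1,1,1]'

```text
time_s: 22.92
position: [0.5804, 0.1452, 0.2039]
tcp_rot: [[0.0, 1.0, 0.002], [1.0, -0.0, -0.001], [-0.001, 0.002, -1.0]]
force: [-0.6, -0.3, 0.4]
opening: 0.197
```

>>> move_arm --linear '[[0,0,0],[0,0,0],[0,0,0],[0,0,0],[0,0,-1],[0,0,-3],[0,0,-5],[0,0,-5],[0,0,-5],[0,0,-5],[0,0,-5],[0,0,-5]]' --angular '[[0,0,0],[0,0,0],[0,0,0],[0,0,0],[0,0,0],[0,0,0],[0,0,0],[0,0,0],[0,0,0],[0,0,0],[0,0,0],[0,0,0]]' --fingers '[-0.2,-0.2,-0.2,-0.2,-0.2,-0.2,1,1,1,1,1,1]'

```text
time_s: 23.92
position: [0.5795, 0.1452, 0.2527]
tcp_rot: [[0.0, 1.0, -0.001], [1.0, -0.0, -0.002], [-0.002, -0.001, -1.0]]
force: [0.7, 0.7, -0.7]
opening: 0.228
```

>>> move_arm --linear '[[0,0,0],[0,0,0],[0,0,0],[0,0,0],[0,0,0],[0,0,0]]' --angular '[[0,0,0],[0,0,0],[0,0,0],[0,0,0],[0,0,0],[0,0,0]]' --fingers '[1,1,1,1,1,1]'

```text
time_s: 24.42
position: [0.5796, 0.1452, 0.2527]
tcp_rot: [[0.0, 1.0, -0.001], [1.0, -0.0, -0.002], [-0.002, -0.001, -1.0]]
force: [-0.8, 0.1, 0.7]
opening: 0.006
```

```bash
python3 - <<'E'
from h import *
s=read_state();print(s['position'],s['force'],s['opening'])
a=save('top','t9.png');b=save('side','s9.png')
A=a['color'][180:240,95:165,::-1];B=b['color'][80:150,185:245,::-1]
g=lambda i:np.clip((i.astype(float)/255)**.6*255,0,255).astype(np.uint8)
cv=np.zeros((500,800,3),np.uint8)
A=cv2.resize(g(A),None,fx=5.5,fy=5.5,interpolation=cv2.INTER_CUBIC);B=cv2.resize(g(B),None,fx=6,fy=6,interpolation=cv2.INTER_CUBIC)
cv[:A.shape[0],:A.shape[1]]=A;cv[:B.shape[0],420:420+B.shape[1]]=B
cv2.imwrite('pics/c9.png',cv)
for c in(a,b):
    for z in(.23,.225,.195): print(proj(c,[.5803,.1452,z]).round(1))
    h=cv2.cvtColor(c['color'],cv2.COLOR_RGB2HSV)
    m=(((h[...,0]<6)|(h[...,0]>174))&(h[...,1]>130)&(h[...,2]>50)).astype(np.uint8)
    n,l,st,ce=cv2.connectedComponentsWithStats(m)
    for i in range(1,n):
        if st[i,4]>8 and ce[i][0]<245: print('red',st[i],ce[i].round(1))
E
```

```text
[0.5795794  0.14516818 0.25268162] [-0.77605913  0.14554826  0.72491882] 0.0055853805064896
[131.4 204.2]
[132.2 204.7]
[137.1 207.5]
red [195  65  22   7  29] [206.   67.7]
red [234  71   3   7   9] [235.   73.8]
red [138 186  11  10  79] [143.  190.5]
red [132 202   8  10  53] [135.1 207.3]
red [132 225  12   9  79] [137.7 228.8]
[213.7 115.8]
[213.8 117.3]
[214.4 126. ]
red [211 117   6  10  42] [213.5 121.3]
red [227 126   5  10  41] [228.6 130.5]
red [199 131   6  10  44] [201.3 135.4]
red [197 260   5   7  23] [198.8 263. ]
red [214 310   8   7  37] [217.3 312.9]
```

View pics/c9.png

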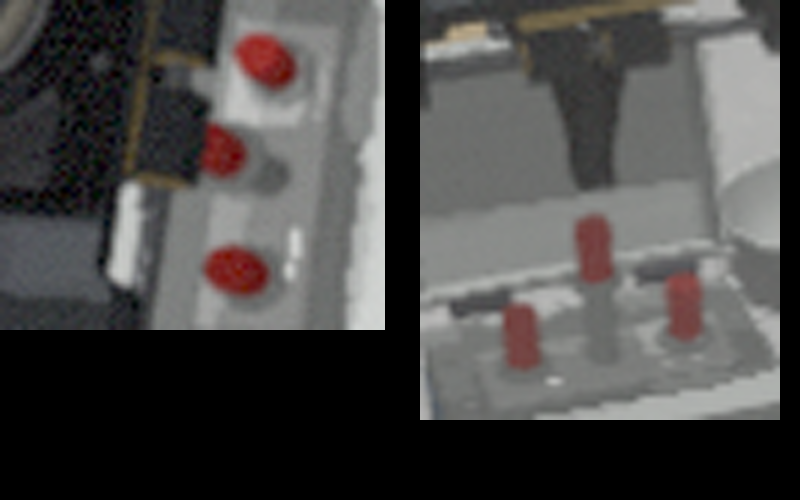

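The core stands in the middle sleeve, head at side-crop (593,248), with some 45 mm of rod still showing. The closed fingers are right above it. Now to press on the head top in small steps (12 pictures viewed; the rest numerically).

>>> move_arm --linear '[[0,0.06,0.8],[0,0.06,1.4],[0,0.06,1.8],[0,0.06,2.1],[0,0.06,2.4],[0,0.06,2.7],[0,0.06,3.0],[0,0.06,3.3],[0,0.06,3.6]]' --angular '[[0,0,0],[0,0,0],[0,0,0],[0,0,0],[0,0,0],[0,0,0],[0,0,0],[0,0,0],[0,0,0]]' --fingers '[1,1,1,1,1,1,1,1,1]'

```text
time_s: 25.27
position: [0.5809, 0.1451, 0.2173]
tcp_rot: [[0.0, 1.0, 0.002], [1.0, -0.0, -0.002], [-0.002, 0.002, -1.0]]
force: [-0.1, -0.5, 5.2]
opening: 0.006
```

Pressing at about 5–6 N; continuing slowly.

>>> move_arm --linear '[[0,0,0.3],[0,0,0.6],[0,0,0.9],[0,0,1.2],[0,0,1.5],[0,0,1.8],[0,0,2.1],[0,0,2.3],[0,0,2.5],[0,0,2.6],[0,0,2.6]]' --angular '[[0,0,0],[0,0,0],[0,0,0],[0,0,0],[0,0,0],[0,0,0],[0,0,0],[0,0,0],[0,0,0],[0,0,0],[0,0,0]]' --fingers '[1,1,1,1,1,1,1,1,1,1,1]'

```text
time_s: 26.18
position: [0.5804, 0.1452, 0.1906]
tcp_rot: [[0.0, 1.0, 0.0], [1.0, -0.0, -0.001], [-0.001, 0.0, -1.0]]
force: [0.3, -0.6, 0.3]
opening: 0.002
```

>>> move_arm --linear '[[0,0,0.1],[0,0,0.2],[0,0,0.3],[0,0,0.4],[0,0,0.45],[0,0,0.5]]' --angular '[[0,0,0],[0,0,0],[0,0,0],[0,0,0],[0,0,0],[0,0,0]]' --fingers '[1,1,1,1,1,1]'

```text
time_s: 26.68
position: [0.5804, 0.1452, 0.1856]
tcp_rot: [[0.0, 1.0, 0.0], [1.0, -0.0, -0.001], [-0.001, 0.0, -1.0]]
force: [0.4, -0.1, 2.6]
opening: 0.007
```

>>> move_arm --linear '[[0,0,0.05],[0,0,0.1]]' --angular '[[0,0,0],[0,0,0]]' --fingers '[1,1]'

```text
time_s: 26.85
position: [0.5805, 0.1452, 0.1854]
tcp_rot: [[0.0, 1.0, 0.0], [1.0, -0.0, -0.001], [-0.001, 0.0, -1.0]]
force: [-2.1, -1.5, 10.3]
opening: 0.002
```

```bash
cat > chk.py <<'E'
from h import *
import sys
s=read_state();print(s['position'],s['force'])
b=save('side',sys.argv[1]);a=save('top','t'+sys.argv[1])
for n,c in(('side',b),('top',a)):
    h=cv2.cvtColor(c['color'],cv2.COLOR_RGB2HSV)
    m=(((h[...,0]<6)|(h[...,0]>174))&(h[...,1]>130)&(h[...,2]>50)).astype(np.uint8)
    k,l,st,ce=cv2.connectedComponentsWithStats(m)
    for i in range(1,k):
        if st[i,4]>8 and ce[i][0]<330 and 100<ce[i][1]<240: print(n,st[i],ce[i].round(1))
E
python3 chk.py s10.png
```

```text
[0.58045345 0.14524372 0.18537452] [-2.10265795 -1.46883112 10.30759399]
side [226 126   6  10  42] [228.5 130.4]
side [199 131   6  10  44] [201.3 135.4]
side [213 131   5   8  35] [215.1 134.4]
side [298 188  21  18 263] [308.5 195.1]
side [296 201  23  11 105] [307.1 207.3]
top [260 136  26  29 590] [272.5 149.9]
top [138 225   6   9  40] [140.  229.3]
```

>>> move_arm --linear '[[0,0,0.05],[0,0,0.08],[0,0,0.08]]' --angular '[[0,0,0],[0,0,0],[0,0,0]]' --fingers '[1,1,1]'

```text
time_s: 27.2
position: [0.5804, 0.1452, 0.1854]
tcp_rot: [[0.0, 1.0, 0.001], [1.0, -0.0, -0.001], [-0.001, 0.001, -1.0]]
force: [-1.3, -1.4, 7.5]
opening: 0.002
```

The fingers stop at z = 0.1854 (fully home would be 0.185) while the force rises, so the flange is seated. Retreating and checking.

>>> move_arm --linear '[[0,0,-1],[0,0,-3],[0,0,-6],[0,0,-9],[0,0,-12],[0,0,-15],[0,-3,-17],[0,-6,-18],[0,-9,-18],[0,-10,-18],[0,-10,-18],[0,-10,-18]]' --angular '[[0,0,0],[0,0,0],[0,0,0],[0,0,0],[0,0,0],[0,0,0],[0,0,0],[0,0,0],[0,0,0],[0,0,0],[0,0,0],[0,0,0]]' --fingers '[1,1,1,1,1,1,1,1,1,1,1,1]'

```text
time_s: 28.2
position: [0.4806, 0.1456, 0.3654]
tcp_rot: [[0.0, 1.0, 0.002], [1.0, -0.0, -0.001], [-0.001, 0.002, -1.0]]
force: [0.6, 0.2, -0.0]
opening: 0.004
```

```bash
python3 chk.py s11.png; python3 - <<'E'
from h import *
b=load('s11.png');h=cv2.cvtColor(b['color'],cv2.COLOR_RGB2HSV)
m=((h[...,0]>12)&(h[...,0]<30)&(h[...,1]>120)&(h[...,2]>60)).astype(np.uint8)
k,l,st,ce=cv2.connectedComponentsWithStats(m)
for i in range(1,k):
    if st[i,4]>8 and ce[i][0]<320: print('brass',st[i],ce[i].round(1))
g=b['color'].astype(int).sum(2)//3
a=load('s4.png')['color'].astype(int).sum(2)//3
print('cover patch diff',np.abs(g-a)[85:125,180:225].mean())
E
```

```text
[0.48061986 0.14563708 0.36542039] [ 0.59524773  0.15252374 -0.03188548]
side [226 125   6  11  46] [228.5 129.9]
side [213 129   5  10  43] [215.1 133.2]
side [199 131   5  10  42] [201.3 135.4]
side [296 188  23  24 380] [308.2 198.7]
top [260 136  26  29 594] [272.5 150. ]
top [138 186  10  10  64] [142.3 190.4]
top [136 206  11   9  66] [140.4 209.6]
top [132 225  11   9  71] [137.1 228.9]
brass [186  44   6   2   9] [188.3  44.4]
brass [285 151  19  11 173] [294.2 156. ]
brass [283 161  22  29 477] [293.  175.5]
brass [235 214   5   8  26] [237.2 216.8]
cover patch diff 1.666111111111111
```

```bash
python3 -c "
from rig import hand_in; print(hand_in())"
```

```text
the job is handed in; nothing more can be done
None
```

I finished every step and handed the job in after about 28 s of the 72 s allowed; no verdict was reported.

**What I did:**
- **Wing nut:** turned it about 1.4 rad anticlockwise.
- **Eyebolt:** swung it out of the lug and let it fall.
- **Cover:** lifted it by its lug to about 1.7 rad and let it fall fully open.
- **Core:** drew it out of the tumbler and lowered it about 70 mm into the empty middle sleeve. I then let go and pressed it home with closed fingers on its head.

**Last checks:**
- **Seating:** the fingers stopped at 0.1854 m with the force rising to about 10 N (fully home is 0.185 m). The highest force I read was about 10 N, sampled only between moves.
- **Core head:** it lines up with the two neighbouring heads to within about 0.7 pixel in both views. The offset points to it sitting slightly lower or to -y, not standing proud.
- **Eyebolt and cover:** the nut's position in the image puts the eyebolt near its stop, and the cover looks unchanged since it was opened.
- **Jars:** the paprika jar shows no visible shift; I did not check the turmeric jar as closely.
- **Arm:** it is clear of everything.

**What disagreed:**
- The two cameras differed by about 2–3 mm in y for the sleeve mouth. I aimed between them, and the core went in without resistance.
- I did not measure the nut's angle directly; it is inferred from how far I turned the gripper.

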